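# Turn the drip tray and set a mould to drain

### The job

The drip tray of the mould draining stand has been put down on the bench the wrong way round: turn it end for end, slide its plain end in between the stand's guide rails, and push it fully home until its wide front panel meets the rail ends. Then set the plaster mould, upright with its mouth down just as it stands, gently on the middle of the slatted deck and let go. Do not knock the mould over, and leave the other things on the bench where they are.

Things in the scene. Friction and masses are not known exactly. Their poses are not given: they have to be found in the camera images.
- tray: Loose empty drip tray of bare aluminium, 0.35 kg, flat on the bench: open pan 210 long (its x), 130 wide (y), 40 high, walls 3 thick, plain closed end at +x. At its -x end a wide upright front panel (x -117 to -105, 190 wide, 70 high): only the plain end fits between the rails. Origin: underside, centre of the 210 x 130 pan. At the start the panel end points towards the stand.
- tray_grip (a point): Middle of the top edge of the tray's front panel, at (-111, 0, 70) in the tray's frame. The 12 mm thick panel can be pinched here from above, one finger inside the pan, and the tray lifted by it.
- stand: Mould draining stand, fixed. Two aluminium C-section guide rails on the bench, along its x, 136 apart inside, 50 high; top lips (underside at 47) reach 9 in over the tray's rim. The tray slides on the bench itself along the stand's +x. Origin: on the bench, midway between the rails; with the tray home its origin and axes match the stand's, the panel's back touching the rail tips.
- stand_mouth (a point): Midpoint between the rail tips where the tray goes in, bench level, at (-105, 0, 0) in the stand's frame. The rails flare over their last 25 mm to about 160 wide inside at the tips.
- deck_mid (a point): Middle of the top of the slatted wooden deck, at (39, 0, 105) in the stand's frame; axes as the stand's. The deck, on green legs, spans x -35 to 115 and y -100 to 100 of the stand, top 105 above the bench; the front 70 mm of the rails is open above.
- mould: Loose two-part plaster casting mould held by two black rubber bands, about 0.45 kg: block 85 (its x) x 60 (its y) x 90 high, standing on the bench with its mouth downward. Can be gripped from above across the 60 mm. Origin: centre of its underside.
- beaker: Bystander: waisted terracotta beaker, 74 across, 100 high. Origin: centre of its underside.
- glaze_jar: Bystander: amber glaze jar with white cap, 68 across, about 85 high. Origin: centre of its underside.
- palette_knife: Bystander: palette knife lying on the bench, 190 long. Origin: under its middle.
Mind the look-alikes: they are no part of the job. What is shaped like the mould but pink or purple is not meant.

How it is judged (in metres and radians):
On the way:
1. the tray is fully home in the rails with its front panel outward (x of tray in the frame of stand between -0.006 and 0.008 m and y of tray in the frame of stand between -0.006 and 0.006 m and z of tray in the frame of stand below 0.008 m and x of tray_grip in the frame of stand below -0.09 m and angle between the x axis of tray and the x axis of stand, either way round below 0.06 rad), for 0.2 s.
At the end, for the whole second after the job is handed in: The tray lies flat in the guide rails, plain end in, front panel outward and within 6 mm of the rail ends (lateral offset under 6 mm, yaw under 0.06 rad); the mould stands upright (tilt under 0.06 rad) on the deck, its centre within 35 mm of the deck's middle; both at rest (all of step 1 and horizontal distance between mould and deck_mid below 0.035 m and z of mould in the frame of deck_mid between -0.004 and 0.005 m and angle between mould's own z axis and vertical below 0.06 rad and linear speed of each of mould, tray below 0.02 m/s); the robot touches nothing.
It fails at once if the mould is knocked over (tilted more than 0.6 rad) (angle between mould's own z axis and vertical above 0.6 rad).
It fails at once if the mould is dropped or banged onto the deck (faster than 0.4 m/s within 30 mm above it) (horizontal distance between mould and deck_mid below 0.12 m and z of mould in the frame of deck_mid between -0.01 and 0.03 m and linear speed of mould above 0.4 m/s).
It fails at once if the beaker is moved more than 30 mm (distance of beaker from where it was at the start of the episode above 0.03 m).
It fails at once if the glaze jar is moved more than 30 mm (distance of glaze_jar from where it was at the start of the episode above 0.03 m).
It fails at once if the palette knife is moved more than 30 mm (distance of palette_knife from where it was at the start of the episode above 0.03 m).
It also fails if it takes over 64 s, if anything falls off the work surface, if the arm or the gripper's body presses on something with over 40 N, if the wrist force passes 120 N, or if a joint passes its speed limit or range.

### The arm

A 6-joint arm with a two-finger parallel gripper is mounted at the origin on the work surface. World frame = base frame: x ahead of the robot, y to its left, z up, the work surface at z = 0. Lengths are in mm, angles in rad, forces in N, time in s.
With the tool pointing down it reaches from about 250 to 775 mm from the base axis. Payload 4 kg.
Tool frame: the origin (TCP) lies between the finger pads; the fingertips stand 19 mm ahead of it and the grasp point (between the pads) is the TCP; z points along the fingers, y is the line along which they close (so a half turn about z gives the same grasp; the last joint's range is limited). The gripper opens to 94 mm and grips with 3 to 60 N. Pads are 16 mm wide; open, the fingers measure 119 mm over their backs; the gripper's body (75 mm by 177 mm) begins 78 mm behind the grasp point.
Start: joints at [-1.325, 0.087, 1.371, -0, 1.684, -0.103], TCP at [187.972, -516.902, 191.206] pointing down, gripper open.
Joint ranges: [-3.1, 3.1], [-0.76, 2.03], [0.27, 2.55], [-1.08, 4.22], [0.17, 2.65], [-2.57, 2.57]. Speed limits (rad/s): [2.79, 2.79, 3.14, 3.14, 3.14, 3.14].

### API

Orientations are given as a unit quaternion [w, x, y, z].
In Python, from cell import read_state, snapshot, camera_params, job_done, recognise, cut_out gives the robot as it stands.
- The arm moves only by the tool apply_moves, never from a script. Its argument "motion" is a list of rows, each an object of numbers: "tx", "ty", "tz": the shift along the tool's x, y, z in mm; "turn": the turn about the tool's z in rad. In form: [{"tx": .., "ty": .., "tz": .., "turn": ..}, ...]. A call has 1 to 20 rows; each row shifts and turns the commanded pose from where the row before left it, along the tool's axes as they then stand; what a row does not reach is not made up. A row lasts 1/8 s, in which the tool goes at most 62.5 mm and 10.7 degrees, less where a joint would pass 70% of its speed; a pose out of reach is approached as far as the arm can. A call with a gripper value outside its range is refused whole. "fingers" is the closure, from -1 (fully open) to 1 (shut), set as the call begins (left out, the last holds). The fingers move at their own pace and stop on an object; the grip force is fixed at half the most. Time passes only in rows, so rows that do not move let the fingers close. It gives the time, the measured TCP pose, the force, the opening and the grip force at its end, in the units of the state.
- read_state(): the state, without advancing time (a new reading comes with each control period).
- snapshot(name): name is "scene" or "side" or "wrist"; returns (picture, depth): 480x640x3 uint8, red, green, blue; 480x640 float32, mm along the optical axis (not along the pixel's ray), 0 where there is no reading.
- camera_params(name): a dict with "mtx" (3x3 intrinsics, pixels), "R" (3x3) and "t" (3): a world point X has camera coordinates R X + t. Camera axes: x right, y down, z forward; pixel columns grow to the right and rows downward; lengths in mm; the calibration is good to about 2 mm. A picture is of the moment at which its call begins: read the wrist's pose just before it. camera_params takes no time and is no camera call; for the wrist camera it gives the pose at the moment of the call.
- job_done(): hands the job in; it is judged then, once.
Trained networks look in the newest picture that a camera, given by its name, has taken for a name from the list of things; names that differ only in an ending like _2 or _b are one class to them, and where a whole thing is asked for, a point or a joint stands for the part that bears it (a point fixed in the world has none). Each returns a list of dicts, best first, with "confidence" (0 to 1); they miss things now and then, are a little off and sometimes report something else, mostly with a low value. They report only what shows in the picture. A call takes as long as a camera call. They do not tell look-alikes from the thing itself.
- recognise(camera, query): "at" ([column, row] in pixels, amid what is visible of it).
- cut_out(camera, query): "region" (480x640 bool, what is visible of it) and "at" ([column, row] in pixels, amid what is visible of it).
The state is a dict: "clock": time; "q": joint angles; "joint_velocities": joint speeds; "tau": joint torques, N m; "ee_pos": TCP position; "orientation": TCP orientation; "contact_force": force on the tool from outside, world axes, zero at the start; "ft_torque": the same for the moment, N m; "width": finger opening in mm; "finger_force": force on a finger pad.
Only numpy, scipy, OpenCV 4.12 (cv2) and the standard library are available. Lean on these libraries where they do the work, as an engineer would, in place of code of your own. Each camera call takes 0.05 s, during which the arm holds its last target. There are 200 camera calls.

## Working session

There is one attempt and no reset: what is moved stays moved. The work goes in short steps, Python scripts to look and compute and a tool call to move; the robot and the scene stay as the last step left them, time stands still between calls to the robot, and variables do not carry over. Pictures are saved under pics/ and viewed, at most 10 in all, crops included, and the job is handed in when it is done.

Besides the shell and the picture viewer there is one more tool, called after ">>>" as a command line: name --argument value ..., lists and objects as JSON in quotes. apply_moves: Moves the arm, as the interface text tells. Its arguments: {"type":"object","properties":{"motion":{"type":"array","items":{"type":"object","properties":{"tx":{"type":"number"},"ty":{"type":"number"},"tz":{"type":"number"},"turn":{"type":"number"}}}},"fingers":{"type":"number"}},"required":["motion"]}

```bash
mkdir -p pics; ls
cat > h.py <<'E'
import numpy as np,cv2
from cell import *
def pts(cam,mask,dep,P):
    v,u=np.nonzero(mask&(dep>0)); z=dep[v,u]; K=P["mtx"]; K=np.array(K)
    c=np.stack([(u-K[0,2])/K[0,0]*z,(v-K[1,2])/K[1,1]*z,z],1)
    return (c-np.array(P["t"]))@np.array(P["R"]),u,v
def save(n,im): cv2.imwrite("pics/"+n+".png",im[:,:,::-1])
E
python3 - <<'E'
from h import *
for c in ["scene","side"]:
    P=camera_params(c); im,d=snapshot(c); save(c+"0",im); np.savez(c+"0.npz",im=im,d=d,**{k:np.array(P[k]) for k in("mtx","R","t")})
    print(c,-np.array(P["R"]).T@P["t"])
    for q in ["tray","stand","mould","beaker","glaze_jar","palette_knife"]:
        for r in cut_out(c,q)[:4]:
            X,u,v=pts(c,r["region"],d,P)
            if len(X): print(q,round(r["confidence"],2),np.round(r["at"]),len(X),np.median(X,0).round(),np.percentile(X,[2,98],axis=0).round().tolist())
print(read_state())
E
```

```text
pics
scene [1296.2783403  -189.69418059  714.6138681 ]
tray 0.92 [284. 242.] 5318 [ 489. -101.   10.] [[415.0, -216.0, -0.0], [615.0, 8.0, 70.0]]
stand 0.89 [474. 216.] 7446 [599. 324.  95.] [[449.0, 216.0, 1.0], [652.0, 417.0, 107.0]]
stand 0.28 [283. 244.] 5324 [ 490. -100.   10.] [[416.0, -216.0, -0.0], [615.0, 8.0, 70.0]]
mould 0.85 [101. 266.] 2410 [ 555. -466.   69.] [[497.0, -512.0, 5.0], [578.0, -434.0, 91.0]]
mould 0.75 [135. 318.] 2369 [ 715. -395.   86.] [[646.0, -432.0, 3.0], [731.0, -363.0, 92.0]]
mould 0.55 [169. 254.] 2097 [ 545. -341.   70.] [[481.0, -383.0, 5.0], [564.0, -305.0, 92.0]]
mould 0.55 [476. 217.] 7383 [599. 324.  95.] [[448.0, 215.0, 1.0], [652.0, 419.0, 107.0]]
beaker 0.6 [218. 321.] 2229 [ 749. -251.   81.] [[701.0, -284.0, 6.0], [764.0, -220.0, 102.0]]
glaze_jar 0.8 [401. 326.] 1856 [811.  68.  62.] [[767.0, 43.0, 1.0], [827.0, 104.0, 87.0]]
palette_knife 0.82 [187. 215.] 699 [ 336. -315.    3.] [[226.0, -342.0, -0.0], [394.0, -279.0, 20.0]]
side [ -45.97779658  724.58042471 1250.9327006 ]
tray 0.91 [338. 254.] 4638 [503. -96.  10.] [[417.0, -215.0, -1
[... 977 characters left out ...]
lock': 0.7, 'q': array([-1.32507187e+00,  8.71575075e-02,  1.37067530e+00,  4.78329646e-06,
        1.68359553e+00, -1.03111197e-01]), 'joint_velocities': array([-0.0002807 , -0.00061155, -0.00156396, -0.00122513, -0.00202074,
        0.00050995]), 'tau': array([ 1.14414757e-03, -3.39905834e+01, -3.02515090e+01,  7.18540815e-02,
        2.33958126e-02,  2.85886233e-05]), 'ee_pos': array([ 187.99094568, -516.90655402,  191.24167286]), 'orientation': array([8.17803655e-05, 9.84827683e-01, 1.73535093e-01, 8.22386765e-06]), 'contact_force': array([-0.00617016, -0.9186272 , -0.64396941]), 'ft_torque': array([-0.06053155,  0.02312157,  0.0297941 ]), 'finger_force': 0.0, 'width': 93.94644769588938}
```

View pics/scene0.png

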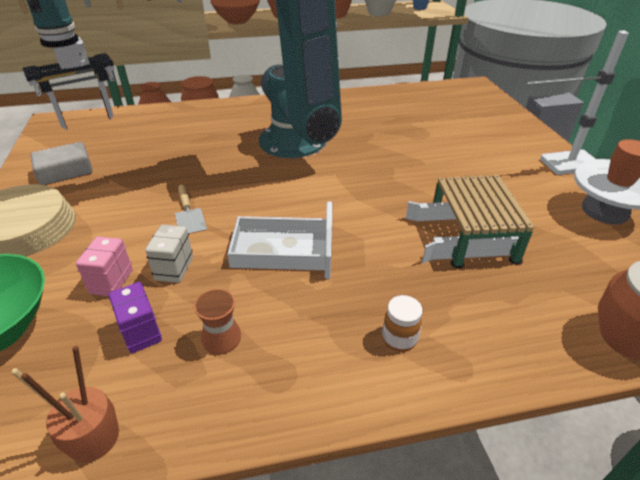

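```bash
cat > fit.py <<'E'
from h import *
def rect(X): 
    (c,s,a)=cv2.minAreaRect(X[:,:2].astype(np.float32)); return np.round(c,1),np.round(s,1),round(a,1)
if __name__=="__main__":
  allX=[]
  for c in ["scene","side"]:
    f=np.load(c+"0.npz"); P={k:f[k] for k in("mtx","R","t")}
    X,u,v=pts(c,np.ones((480,640),bool),f["d"],P); col=f["im"][v,u]; allX.append((X,col))
    def box(n,x0,x1,y0,y1,z0,z1):
        m=(X[:,0]>x0)&(X[:,0]<x1)&(X[:,1]>y0)&(X[:,1]<y1)&(X[:,2]>z0)&(X[:,2]<z1)
        if m.sum()>20: print(c,n,m.sum(),rect(X[m]),np.median(X[m],0).round(1),np.median(col[m],0))
    box("deck",400,700,180,460,99,113)
    box("rails",400,700,100,460,44,54)
    box("traypanel",380,650,-240,60,62,75)
    box("trayrim",380,650,-240,60,34,44)
    box("trayall",380,650,-240,60,20,75)
    box("m1",470,590,-540,-420,84,99)
    box("m2",630,740,-440,-350,84,99)
    box("m3",460,580,-395,-295,84,99)
E
python3 fit.py
python3 - <<'E'
import cv2,numpy as np
a=cv2.imread("pics/scene0.png")[220:370,50:210]
b=np.load("side0.npz")["im"][:,:,::-1]
a=cv2.resize(a,None,fx=2.5,fy=2.5); b=cv2.resize(b[130:430,90:440],None,fx=1.15,fy=1.15)
o=np.zeros((375,800,3),np.uint8);o[:375,:400]=a;b=b[:345,:400];o[:b.shape[0],400:400+b.shape[1]]=b
cv2.imwrite("pics/crop0.png",o)
E
```

```text
scene deck 3268 (array([545.6, 347.4]), array([150.8, 204.2]), 83.0) [558.7 345.8 104.5] [186. 157. 115.]
scene rails 663 (array([544.5, 313.4]), array([219.6, 195.8]), 82.8) [602.9 271.7  49.4] [122. 123. 124.]
scene traypanel 304 (array([526.4,  -0.9]), array([ 11.9, 188.8]), 76.1) [537.9  -3.7  69.5] [213. 215. 214.]
scene trayrim 726 (array([ 514.7, -106.6]), array([220. , 164.6]), 76.6) [ 539.4 -119.7   39.8] [154. 155. 155.]
scene trayall 2017 (array([ 502.5, -102.4]), array([222.5, 190.9]), 76.1) [539.1 -91.1  35.1] [126. 128. 128.]
scene m1 899 (array([ 531.5, -474.7]), array([62.6, 86.8]), 70.5) [ 536.5 -473.    89.5] [241. 163. 189.]
scene m2 1229 (array([ 683.2, -401.4]), array([87. , 60.2]), 17.9) [ 688.4 -400.3   89.6] [150.  79. 180.]
scene m3 807 (array([ 516.4, -344.3]), array([62.1, 86.8]), 69.5) [ 522.4 -343.9   89.5] [216. 211. 198.]
side deck 4871 (array([542.5, 349.7]), array([150.4, 204.6]), 82.8) [536.2 352.6 105.9] [157. 134.  97.]
side rails 417 (array([537.8, 316.1]), array([219.9, 201.4]), 82.8) [495.  261.8  50.5] [116. 107.  96.]
side traypanel 371 (array([522. ,   1.7]), array([ 16.9, 194.5]), 75.8) [517.6   4.   69.8] [175. 179. 176.]
side trayrim 517 (array([493.7, -99.6]), array([227.2, 186.6]), 75.3) [468.8 -88.6  39.6] [137. 140. 137.]
side trayall 1880 (array([ 496.7, -100.2]), array([227.4, 194.4]), 76.1) [501.  -24.4  40.3] [134. 137. 135.]
side m1 465 (array([ 529. , -470.8]), array([66.3, 89.9]), 69.9) [ 526.7 -469.    90.1] [201. 131. 151.]
side m2 445 (array([ 680.4, -398.8]), array([85.6, 67.4]), 18.6) [ 678.9 -395.3   90.8] [114.  61. 139.]
side m3 529 (array([ 514.7, -341.1]), array([64.1, 89.1]), 67.6) [ 511.9 -339.7   90.2] [178. 175. 161.]
```

View pics/crop0.png

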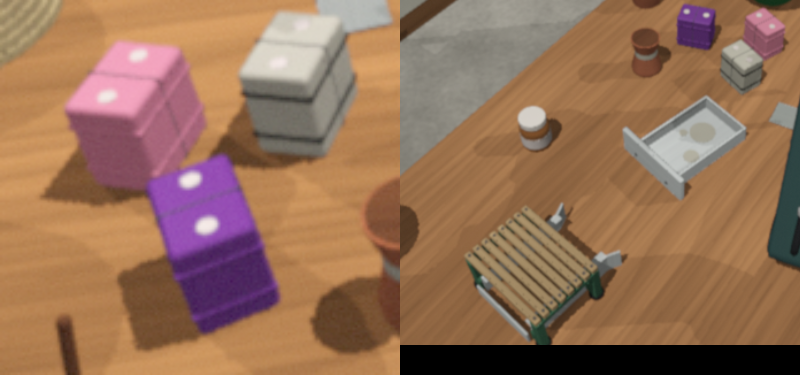

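Look-alikes, pixels in the scene view: pink block (101,266), purple block (135,318), off-white plaster block with black bands (169,254). By the description the mould is the off-white one, at about (515,-343); the crop confirms it. The tray panel is at about (524,0) and points at the stand, whose mouth is at about (526,205).

I'll reach for the tray's panel first.

>>> apply_moves --motion '[{"tx": 44.8,"ty": -33.7},{"tx": 44.8,"ty": -33.7},{"tx": 44.8,"ty": -33.7},{"tx": 44.8,"ty": -33.7},{"tx": 44.8,"ty": -33.7},{"tx": 44.8,"ty": -33.7},{"tx": 44.8,"ty": -33.7},{"tx": 44.8,"ty": -33.7},{"tx": 44.8,"ty": -33.7},{"tx": 44.8,"ty": -33.7},{"tx": 44.8,"ty": -33.7}]' --fingers -1

```text
invalid input at $.motion[0]: expected keys tx, ty, tz, turn
```

>>> apply_moves --motion '[{"turn": -0.182},{"turn": -0.182},{"turn": -0.182},{"turn": -0.182},{"turn": -0.182},{"turn": -0.182},{"turn": -0.182},{"turn": -0.182},{"turn": -0.182},{"turn": -0.182},{"turn": -0.182},{"turn": -0.182},{"turn": -0.182},{"turn": -0.182},{},{}]'

```text
invalid input at $.motion[0]: expected keys tx, ty, tz, turn
```

```bash
cat >> h.py <<'E'
from scipy.spatial.transform import Rotation as Ro
def tool(s=None):
    s=s or read_state(); o=s["orientation"]; return np.array(s["ee_pos"]),Ro.from_quat([o[1],o[2],o[3],o[0]]).as_matrix()
def totool(target,s=None):
    p,R=tool(s); return (R.T@(np.array(target)-p)).round(1)
def wrist(name):
    P=camera_params("wrist"); im,d=snapshot("wrist"); save(name,im)
    X,u,v=pts("wrist",np.ones((480,640),bool),d,P); return X,im[v,u],u,v
def sel(X,x0,x1,y0,y1,z0,z1): return X[(X[:,0]>x0)&(X[:,0]<x1)&(X[:,1]>y0)&(X[:,1]<y1)&(X[:,2]>z0)&(X[:,2]<z1)]
E
python3 - <<'E'
from h import *
from fit import rect
p,R=tool(); print(p.round(1),R.round(3),read_state()["q"].round(3),read_state()["clock"])
X,c,u,v=wrist("w1")
for z0,z1 in((64,76),(35,44),(20,76)):
    A=sel(X,380,650,-240,60,z0,z1); print(len(A)); 
    if len(A)>30: print(rect(A),np.median(A,0))
E
```

```text
[ 188.  -516.9  191.2] [[ 0.94   0.342  0.   ]
 [ 0.342 -0.94  -0.   ]
 [-0.     0.    -1.   ]] [-1.325  0.087  1.371  0.     1.684 -0.103] 0.7
0
0
0
```

View pics/w1.png

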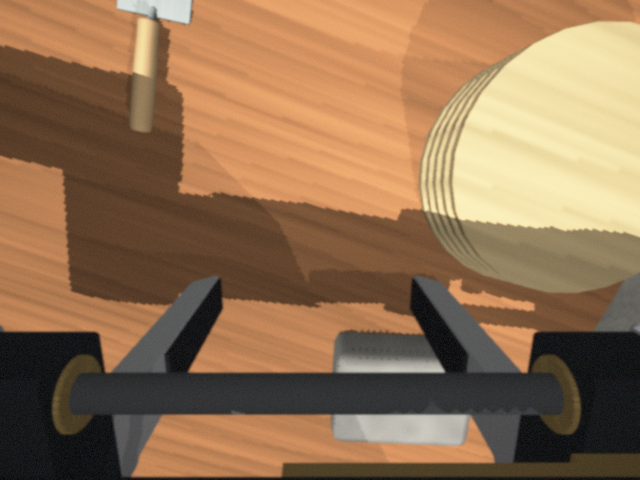

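The arm has not moved: every row needs all four keys. The picture only shows the gripper, the knife (150,60) and a bat (560,150).

>>> apply_moves --motion '[{"tx": 44.8,"ty": -33.7,"tz": 0,"turn": 0},{"tx": 44.8,"ty": -33.7,"tz": 0,"turn": 0},{"tx": 44.8,"ty": -33.7,"tz": 0,"turn": 0},{"tx": 44.8,"ty": -33.7,"tz": 0,"turn": 0},{"tx": 44.8,"ty": -33.7,"tz": 0,"turn": 0},{"tx": 44.8,"ty": -33.7,"tz": 0,"turn": 0},{"tx": 44.8,"ty": -33.7,"tz": 0,"turn": 0},{"tx": 44.8,"ty": -33.7,"tz": 0,"turn": 0},{"tx": 44.8,"ty": -33.7,"tz": 0,"turn": 0},{"tx": 44.8,"ty": -33.7,"tz": 0,"turn": 0},{"tx": 44.8,"ty": -33.7,"tz": 0,"turn": 0}]' --fingers -1

```text
clock: 2.12
ee_pos: [525.3, 1.6, 191.4]
orientation: [0.0, 0.985, 0.174, 0.0]
contact_force: [0.8, -0.3, 0.3]
width: 93.7
finger_force: 0.0
```

>>> apply_moves --motion '[{"tx": 0,"ty": 0,"tz": 0,"turn": -0.182},{"tx": 0,"ty": 0,"tz": 0,"turn": -0.182},{"tx": 0,"ty": 0,"tz": 0,"turn": -0.182},{"tx": 0,"ty": 0,"tz": 0,"turn": -0.182},{"tx": 0,"ty": 0,"tz": 0,"turn": -0.182},{"tx": 0,"ty": 0,"tz": 0,"turn": -0.182},{"tx": 0,"ty": 0,"tz": 0,"turn": -0.182},{"tx": 0,"ty": 0,"tz": 0,"turn": -0.182},{"tx": 0,"ty": 0,"tz": 0,"turn": -0.182},{"tx": 0,"ty": 0,"tz": 0,"turn": -0.182},{"tx": 0,"ty": 0,"tz": 0,"turn": -0.182},{"tx": 0,"ty": 0,"tz": 0,"turn": -0.182},{"tx": 0,"ty": 0,"tz": 0,"turn": -0.182},{"tx": 0,"ty": 0,"tz": 0,"turn": -0.182},{"tx": 0,"ty": 0,"tz": 0,"turn": 0}]'

```text
clock: 4.0
ee_pos: [524.4, -0.1, 191.2]
orientation: [0.0, 0.123, 0.992, -0.0]
contact_force: [-1.3, 0.6, -0.0]
width: 94.0
finger_force: 0.0
```

Run:
```python
from h import *
from fit import rect
p,R=tool(); print(p.round(1),R.round(3),read_state()["q"].round(3),read_state()["clock"])
X,c,u,v=wrist("w2")
for z0,z1 in((64,76),(35,44),(20,76)):
    A=sel(X,380,650,-240,60,z0,z1); print(len(A)); 
    if len(A)>30: print(rect(A),np.median(A,0))
```

```text
[ 5.244e+02 -1.000e-01  1.912e+02] [[-0.97   0.244  0.   ]
 [ 0.244  0.97  -0.   ]
 [-0.    -0.    -1.   ]] [-0.108  0.03   1.431 -0.     1.681 -1.432] 4.0
3107
(array([523. ,  -3.6]), array([ 12. , 188.3]), 76.1) [514.3081247   -1.6474934   69.07821605]
3241
(array([ 496.6, -112.5]), array([209.5, 130.1]), 76.2) [ 455.73937941 -150.87066837   40.93521434]
8494
(array([ 497.2, -105.6]), array([223.1, 188.3]), 75.8) [496.37563757 -75.13123323  41.29787338]
```

View pics/w2.png

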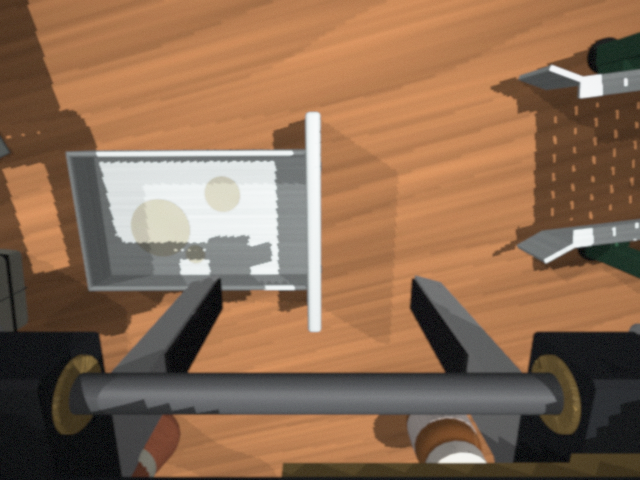

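The wrist view confirms it: panel top at (315,220), between the fingers' lines and parallel to the pads; rail mouth at (530,160). The panel centre is at about (523,-2). I'll go down and pinch.

>>> apply_moves --motion '[{"tx": 0,"ty": -2,"tz": 46,"turn": 0},{"tx": 0,"ty": 0,"tz": 46,"turn": 0},{"tx": 0,"ty": 0,"tz": 30,"turn": 0},{"tx": 0,"ty": 0,"tz": 17,"turn": 0},{"tx": 0,"ty": 0,"tz": 0,"turn": 0},{"tx": 0,"ty": 0,"tz": 0,"turn": 0}]'

```text
clock: 4.8
ee_pos: [525.2, -2.2, 53.8]
orientation: [0.002, 0.122, 0.992, -0.0]
contact_force: [0.2, 0.9, -0.1]
width: 93.8
finger_force: 0.0
```

>>> apply_moves --motion '[{"tx": 0,"ty": 0,"tz": 0,"turn": 0},{"tx": 0,"ty": 0,"tz": 0,"turn": 0},{"tx": 0,"ty": 0,"tz": 0,"turn": 0},{"tx": 0,"ty": 0,"tz": 0,"turn": 0},{"tx": 0,"ty": 0,"tz": 0,"turn": 0},{"tx": 0,"ty": 0,"tz": 0,"turn": 0},{"tx": 0,"ty": 0,"tz": 0,"turn": 0},{"tx": 0,"ty": 0,"tz": 0,"turn": 0}]' --fingers 1

```text
clock: 5.8
ee_pos: [523.9, -2.0, 52.1]
orientation: [-0.0, 0.122, 0.993, -0.0]
contact_force: [0.1, 1.5, 0.4]
width: 17.4
finger_force: 0.0
```

>>> apply_moves --motion '[{"tx": 0,"ty": 0,"tz": 0,"turn": 0},{"tx": 0,"ty": 0,"tz": 0,"turn": 0},{"tx": 0,"ty": 0,"tz": 0,"turn": 0},{"tx": 0,"ty": 0,"tz": 0,"turn": 0},{"tx": 0,"ty": 0,"tz": -2,"turn": 0},{"tx": 0,"ty": 0,"tz": -3,"turn": 0},{"tx": 0,"ty": 0,"tz": -3,"turn": 0},{"tx": 0,"ty": 0,"tz": 0,"turn": 0}]'

```text
clock: 6.8
ee_pos: [524.0, -1.8, 60.4]
orientation: [0.0, 0.122, 0.993, 0.0]
contact_force: [-0.8, -0.1, -2.6]
width: 11.0
finger_force: 30.3
```

Run:
```python
from h import *
print(totool([493,-45,60]),{k:read_state()[k] for k in("ft_torque","contact_force","finger_force","width")})
```

```text
[ 19.6 -49.5   0.3] {'ft_torque': array([ 0.2572588 , -0.15141947,  0.03020298]), 'contact_force': array([-0.78941959, -0.07360783, -2.55296362]), 'finger_force': 30.263125598430634, 'width': 10.977236695561537}
```

>>> apply_moves --motion '[{"tx": 0,"ty": 0,"tz": 0,"turn": 0.08},{"tx": 0,"ty": 0,"tz": 0,"turn": 0.14},{"tx": 0,"ty": 0,"tz": 0,"turn": 0.16},{"tx": 0,"ty": 0,"tz": 0,"turn": 0.16},{"tx": 0,"ty": 0,"tz": 0,"turn": 0.16},{"tx": 0,"ty": 0,"tz": 0,"turn": 0.16},{"tx": 0,"ty": 0,"tz": 0,"turn": 0.16},{"tx": 0,"ty": 0,"tz": 0,"turn": 0.16},{"tx": 0,"ty": 0,"tz": 0,"turn": 0.16},{"tx": 0,"ty": 0,"tz": 0,"turn": 0.16},{"tx": 0,"ty": 0,"tz": 0,"turn": 0.16}]'

```text
clock: 8.18
ee_pos: [523.9, -2.2, 60.0]
orientation: [0.0, 0.816, 0.578, -0.0]
contact_force: [0.5, -0.7, -2.8]
width: 11.2
finger_force: 30.3
```

Run:
```python
from h import *
p,R=tool(); print(p,R.round(3),totool([493,-45,60])); print({k:read_state()[k] for k in("ft_torque","contact_force","finger_force","width","q")})
```

```text
[523.91791577  -2.15877033  60.03534764] [[ 0.333  0.943  0.   ]
 [ 0.943 -0.333 -0.   ]
 [-0.     0.    -1.   ]] [-50.7 -14.9   0.1]
{'ft_torque': array([-0.10208362, -0.17043736,  0.0566662 ]), 'contact_force': array([ 0.45741905, -0.69297945, -2.82866116]), 'finger_force': 30.256834030151367, 'width': 11.16225147350331, 'q': array([-1.12031146e-01,  9.33536556e-02,  1.62831143e+00, -4.78999685e-04,
        1.41983955e+00,  2.27095430e-01])}
```

>>> apply_moves --motion '[{"tx": -17,"ty": -5,"tz": 0,"turn": 0},{"tx": -17,"ty": -5,"tz": 0,"turn": 0},{"tx": -16,"ty": -5,"tz": 0,"turn": 0},{"tx": 0,"ty": 0,"tz": 0,"turn": 0.16},{"tx": 0,"ty": 0,"tz": 0,"turn": 0.16},{"tx": 0,"ty": 0,"tz": 0,"turn": 0.16},{"tx": 0,"ty": 0,"tz": 0,"turn": 0.16},{"tx": 0,"ty": 0,"tz": 0,"turn": 0.16},{"tx": 0,"ty": 0,"tz": 0,"turn": 0.16},{"tx": 0,"ty": 0,"tz": 0,"turn": 0.16},{"tx": 0,"ty": 0,"tz": 0,"turn": 0.16},{"tx": 0,"ty": 0,"tz": 0,"turn": 0.083},{"tx": 0,"ty": 0,"tz": 7,"turn": 0},{"tx": 0,"ty": 0,"tz": 0,"turn": 0},{"tx": 0,"ty": 0,"tz": 0,"turn": 0}]'

```text
clock: 10.05
ee_pos: [493.2, -44.7, 53.2]
orientation: [0.0, 0.998, -0.063, -0.0]
contact_force: [0.0, -1.2, -2.3]
width: 11.4
finger_force: 30.0
```

Run:
```python
from h import *
from fit import rect
p,R=tool(); print(p.round(1),R.round(3),read_state()["q"].round(2),read_state()["contact_force"])
for cam in("side","scene"):
    P=camera_params(cam); im,d=snapshot(cam); save(cam+"3",im)
    X,u,v=pts(cam,np.ones((480,640),bool),d,P)
    A=sel(X,380,650,-80,185,36,44); print(cam,"rim",rect(A)); 
    A=sel(X,380,650,-80,300,44,54); 
    A=sel(X,380,650,190,300,44,54); print(len(A))
    B=sel(X,400,700,180,460,99,113);print("deck",rect(B))
    a=np.deg2rad(82.9);e=np.array([np.cos(a),np.sin(a)]);n=np.array([-e[1],e[0]])
    for s0 in range(180,300,20):
        C=sel(X,300,750,150,420,44,54)[:,:2]; s=C@e; t=C@n; m=(s>s0+60)&(s<s0+80)
        if m.sum()>5:
            tt=np.sort(t[m]); print(s0+70,m.sum(),tt[0].round(),tt[-1].round(), np.round(tt[np.r_[False,np.diff(tt)>30]],1),np.round(tt[:-1][np.diff(tt)>30],1))
    for nm,q in(("grip",p[:2]),("deckc",np.array([544,348.5]))): print(nm,(q@e).round(1),(q@n).round(1))
    A=sel(X,380,650,-80,185,30,44)[:,:2]; s=A@e;t=A@n; m=(s>p[:2]@e+20)&(s<p[:2]@e+210); h=t[m]; print("tray lat",np.percentile(h,[1,99]).round(1), "tip",np.percentile(s,99.5).round(1))
```

```text
[493.2 -44.7  53.2] [[ 0.992 -0.125 -0.   ]
 [-0.125 -0.992 -0.   ]
 [-0.     0.    -1.   ]] [-0.2   0.04  1.7  -0.    1.4   1.49] [ 0.0288371  -1.21334895 -2.30560326]
side rim (array([497.2,  68.8]), array([216.3, 177.4]), 85.0)
250
deck (array([542.2, 349.7]), array([150.9, 204.2]), 82.8)
270 25 -577.0 -411.0 [-420.4] [-571.6]
290 70 -572.0 -416.0 [-440.6] [-552.3]
310 111 -570.0 -421.0 [-440.2] [-550.9]
330 15 -582.0 -396.0 [-436.4] [-556.7]
350 36 -580.0 -393.0 [-438.5] [-550.6]
grip 16.6 -494.9
deckc 413.1 -496.8
tray lat [-561.8 -428.2] tip 236.6
scene rim (array([523.9,  59.3]), array([223. , 163.2]), 82.9)
438
deck (array([545.5, 348.3]), array([151.4, 205. ]), 83.4)
270 35 -582.0 -415.0 [-424.4] [-573.6]
290 77 -578.0 -423.0 [-442.2] [-553.2]
310 103 -572.0 -426.0 [-444.] [-552.5]
330 132 -598.0 -401.0 [-443.2] [-552.]
350 95 -600.0 -412.0 [-444.3] [-552.1]
grip 16.6 -494.9
deckc 413.1 -496.8
tray lat [-564.6 -431.8] tip 234.3
```

View pics/side3.png

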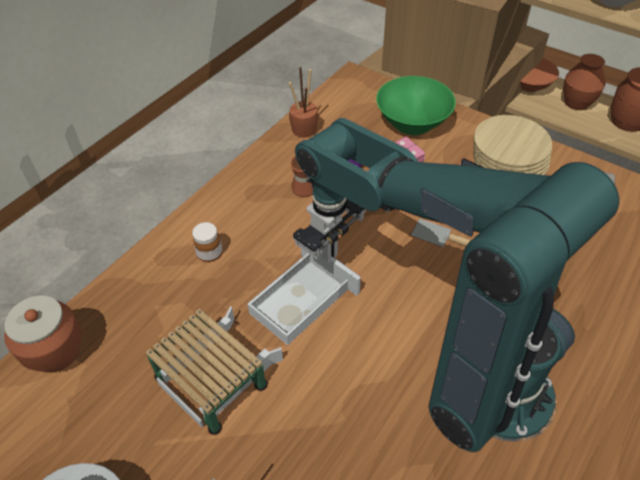

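The tray has been turned; its plain end points at the mouth (tray at (300,295), rail tips at (232,318) and (272,355)). Laterally it agrees with the rails within 1 mm. I'll push it in.

>>> apply_moves --motion '[{"tx": 0.5,"ty": -10,"tz": 1,"turn": 0},{"tx": 0,"ty": -18,"tz": 0,"turn": 0},{"tx": 0,"ty": -18,"tz": 0,"turn": 0},{"tx": 0,"ty": -18,"tz": 0,"turn": 0},{"tx": 0,"ty": -18,"tz": 0,"turn": 0},{"tx": 0,"ty": -18,"tz": 0,"turn": 0}]'

```text
clock: 10.9
ee_pos: [506.5, 56.2, 52.2]
orientation: [0.0, 0.998, -0.063, -0.0]
contact_force: [-0.8, -1.1, -1.0]
width: 11.3
finger_force: 30.0
```

>>> apply_moves --motion '[{"tx": 0,"ty": -15,"tz": 0,"turn": 0},{"tx": 0,"ty": -15,"tz": 0,"turn": 0},{"tx": 0,"ty": -15,"tz": 0,"turn": 0},{"tx": 0,"ty": -15,"tz": 0,"turn": 0},{"tx": 0,"ty": -15,"tz": 0,"turn": 0},{"tx": 0,"ty": -15,"tz": 0,"turn": 0}]'

```text
clock: 11.65
ee_pos: [517.9, 145.0, 52.2]
orientation: [0.0, 0.998, -0.063, 0.0]
contact_force: [1.2, -1.2, -1.4]
width: 11.1
finger_force: 30.0
```

Run:
```python
from h import *
s=read_state(); print(s["ee_pos"],s["contact_force"],s["ft_torque"],s["width"])
```

```text
[517.90514692 144.96057159  52.15737171] [ 1.23028915 -1.22925919 -1.40588204] [-0.27024581  0.01764527  0.04334595] 11.14096089806211
```

>>> apply_moves --motion '[{"tx": 0,"ty": -12,"tz": 0,"turn": 0},{"tx": 0,"ty": -12,"tz": 0,"turn": 0},{"tx": 0,"ty": -12,"tz": 0,"turn": 0},{"tx": 0,"ty": -8,"tz": 0,"turn": 0},{"tx": 0,"ty": -2,"tz": 0,"turn": 0},{"tx": 0,"ty": 0,"tz": 0,"turn": 0}]'

```text
clock: 12.4
ee_pos: [523.7, 190.2, 52.2]
orientation: [-0.0, 0.998, -0.063, 0.0]
contact_force: [0.0, 0.9, -1.4]
width: 11.2
finger_force: 30.0
```

>>> apply_moves --motion '[{"tx": 0,"ty": -2,"tz": 0,"turn": 0},{"tx": 0,"ty": -2,"tz": 0,"turn": 0},{"tx": 0,"ty": 0,"tz": 0,"turn": 0}]'

```text
clock: 12.78
ee_pos: [524.1, 193.6, 52.1]
orientation: [0.0, 0.998, -0.063, 0.0]
contact_force: [0.5, -2.0, -1.7]
width: 11.4
finger_force: 30.0
```

>>> apply_moves --motion '[{"tx": 0,"ty": -2,"tz": 0,"turn": 0},{"tx": 0,"ty": 0,"tz": 0,"turn": 0}]'

```text
clock: 13.02
ee_pos: [524.4, 195.8, 52.2]
orientation: [-0.0, 0.998, -0.063, 0.0]
contact_force: [-1.7, -2.0, -0.7]
width: 11.6
finger_force: 30.0
```

>>> apply_moves --motion '[{"tx": 0,"ty": -2,"tz": 0,"turn": 0},{"tx": 0,"ty": 0,"tz": 0,"turn": 0}]'

```text
clock: 13.28
ee_pos: [524.6, 197.2, 52.2]
orientation: [0.001, 0.998, -0.063, 0.0]
contact_force: [0.0, -2.9, -0.3]
width: 11.1
finger_force: 30.0
```

>>> apply_moves --motion '[{"tx": 0,"ty": -1.5,"tz": 0,"turn": 0},{"tx": 0,"ty": 0,"tz": 0,"turn": 0}]'

```text
clock: 13.52
ee_pos: [524.6, 197.3, 52.1]
orientation: [0.002, 0.998, -0.063, -0.0]
contact_force: [-0.7, -6.3, 0.0]
width: 11.2
finger_force: 30.0
```

>>> apply_moves --motion '[{"tx": 0,"ty": -1.5,"tz": 0,"turn": 0},{"tx": 0,"ty": 0,"tz": 0,"turn": 0}]'

```text
clock: 13.78
ee_pos: [524.6, 197.3, 52.2]
orientation: [0.003, 0.998, -0.063, -0.0]
contact_force: [-1.4, -9.8, 1.7]
width: 11.4
finger_force: 30.0
```

Contact is at y≈197.3 with the force rising, so the tray is home. I'll relieve the push, release and lift.

>>> apply_moves --motion '[{"tx": 0,"ty": 2.5,"tz": 0,"turn": 0},{"tx": 0,"ty": 0,"tz": 0,"turn": 0}]'

```text
clock: 14.02
ee_pos: [524.6, 197.2, 52.2]
orientation: [0.001, 0.998, -0.063, -0.0]
contact_force: [-0.0, -5.0, 0.5]
width: 11.2
finger_force: 30.0
```

>>> apply_moves --motion '[{"tx": 0,"ty": 0,"tz": 0,"turn": 0},{"tx": 0,"ty": 0,"tz": 0,"turn": 0},{"tx": 0,"ty": 0,"tz": 0,"turn": 0},{"tx": 0,"ty": 0,"tz": 0,"turn": 0},{"tx": 0,"ty": 0,"tz": -10,"turn": 0},{"tx": 0,"ty": 0,"tz": -40,"turn": 0},{"tx": 0,"ty": 0,"tz": -50,"turn": 0},{"tx": 0,"ty": 0,"tz": -50,"turn": 0},{"tx": 0,"ty": 20,"tz": -20,"turn": 0},{"tx": 0,"ty": 40,"tz": 0,"turn": 0},{"tx": 0,"ty": 40,"tz": 0,"turn": 0},{"tx": 0,"ty": 0,"tz": 0,"turn": 0}]' --fingers -1

```text
clock: 15.52
ee_pos: [511.2, 95.9, 221.3]
orientation: [0.001, 0.998, -0.065, -0.001]
contact_force: [0.4, 0.8, 0.2]
width: 93.9
finger_force: 0.0
```

Run:
```python
from h import *
from fit import rect
p,R=tool(); print(p.round(1),read_state()["q"].round(2))
for cam in("side","scene"):
    P=camera_params(cam); im,d=snapshot(cam); save(cam+"4",im)
    X,u,v=pts(cam,np.ones((480,640),bool),d,P)
    A=sel(X,400,650,150,240,60,75); print(cam,"panel",rect(A)); 
    B=sel(X,400,700,180,460,99,113);print("deck",rect(B))
a=cv2.imread("pics/scene4.png")[150:290,380:560];b=cv2.imread("pics/side4.png")[270:450,130:330]
o=np.hstack([cv2.resize(a,(400,311)),cv2.resize(b,(400,360))[:311]]);cv2.imwrite("pics/c4.png",o)
```

```text
[511.2  95.9 221.3] [ 0.08  0.02  1.38 -0.    1.74  1.78]
side panel (array([524.1, 200.5]), array([ 14.7, 193.2]), 83.0)
deck (array([542.4, 349.3]), array([151.1, 202.9]), 82.9)
scene panel (array([528.6, 197.6]), array([ 12.9, 188.7]), 82.7)
deck (array([545.1, 348.1]), array([151.6, 203.5]), 82.7)
```

View pics/c4.png

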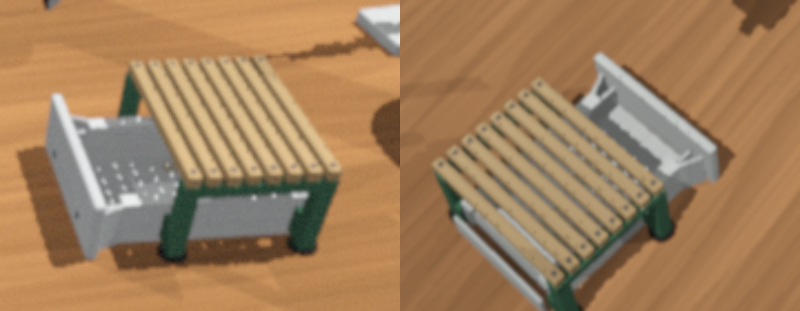

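The tray is home: panel flush at the rail ends, panel to deck 150–151 mm as expected. Next the plaster mould.

>>> apply_moves --motion '[{"tx": 0,"ty": 54.2,"tz": 0,"turn": 0},{"tx": 0,"ty": 54.2,"tz": 0,"turn": 0},{"tx": 0,"ty": 54.2,"tz": 0,"turn": 0},{"tx": 0,"ty": 54.2,"tz": 0,"turn": 0},{"tx": 0,"ty": 54.2,"tz": 0,"turn": 0},{"tx": 0,"ty": 54.2,"tz": 0,"turn": 0},{"tx": 0,"ty": 54.2,"tz": 0,"turn": 0},{"tx": 0,"ty": 54.2,"tz": 0,"turn": 0},{"tx": 0,"ty": 0,"tz": 0,"turn": 0.12},{"tx": 0,"ty": 0,"tz": 0,"turn": 0.121},{"tx": 0,"ty": 0,"tz": 0,"turn": 0},{"tx": 0,"ty": 0,"tz": 0,"turn": 0}]'

```text
clock: 17.12
ee_pos: [457.9, -330.6, 221.8]
orientation: [-0.0, 0.983, -0.181, -0.0]
contact_force: [0.8, -0.9, -0.2]
width: 94.3
finger_force: 0.0
```

Run:
```python
from h import *
from fit import rect
p,R=tool(); print(p.round(1),R.round(3),read_state()["q"].round(2))
X,c,u,v=wrist("w5")
A=sel(X,440,600,-410,-280,82,97); print(len(A)); r=rect(A); print(r); print(totool([r[0][0],r[0][1],58]))
a=np.arctan2(R[1,1],R[0,1]); print("tool y deg",np.rad2deg(a)%180)
```

```text
[ 457.9 -330.6  221.8] [[ 0.934 -0.356 -0.   ]
 [-0.356 -0.934  0.   ]
 [-0.    -0.    -1.   ]] [-0.73  0.12  1.28  0.    1.75  1.21]
7313
(array([ 515. , -346.9]), array([60.2, 85. ]), 70.4)
[ 59.3  -5.2 164. ]
tool y deg 69.12746984463949
```

View pics/w5.png

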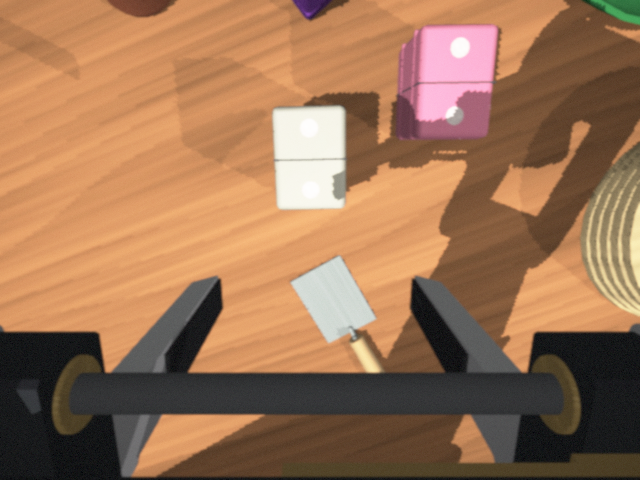

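The wrist view shows the off-white mould at (310,158), square to the fingers, pink at (455,80) clear, and the knife at (335,300). I'll move over the mould and go down.

>>> apply_moves --motion '[{"tx": 30,"ty": -3.5,"tz": 0,"turn": -0.02},{"tx": 28.6,"ty": -3.5,"tz": 0,"turn": 0},{"tx": 0,"ty": 0,"tz": 30,"turn": 0},{"tx": 0,"ty": 0,"tz": 30,"turn": 0},{"tx": 0,"ty": 0,"tz": 30,"turn": 0},{"tx": 0,"ty": 0,"tz": 30,"turn": 0},{"tx": 0,"ty": 0,"tz": 25,"turn": 0},{"tx": 0,"ty": 0,"tz": 19,"turn": 0},{"tx": 0,"ty": 0,"tz": 0,"turn": 0},{"tx": 0,"ty": 0,"tz": 0,"turn": 0}]'

```text
clock: 18.42
ee_pos: [515.5, -345.6, 59.4]
orientation: [0.001, 0.985, -0.173, 0.001]
contact_force: [0.4, -0.5, 0.3]
width: 93.9
finger_force: 0.0
```

>>> apply_moves --motion '[{"tx": 0,"ty": 0,"tz": 0,"turn": 0},{"tx": 0,"ty": 0,"tz": 0,"turn": 0},{"tx": 0,"ty": 0,"tz": 0,"turn": 0},{"tx": 0,"ty": 0,"tz": 0,"turn": 0},{"tx": 0,"ty": 0,"tz": 0,"turn": 0},{"tx": 0,"ty": 0,"tz": 0,"turn": 0},{"tx": 0,"ty": 0,"tz": 0,"turn": 0}]' --fingers 1

```text
clock: 19.3
ee_pos: [514.8, -345.9, 58.6]
orientation: [0.001, 0.985, -0.173, 0.0]
contact_force: [-0.6, -2.5, 0.9]
width: 59.6
finger_force: 30.0
```

>>> apply_moves --motion '[{"tx": 0,"ty": 0,"tz": -8,"turn": 0},{"tx": 0,"ty": 0,"tz": -20,"turn": 0},{"tx": 0,"ty": 0,"tz": -32,"turn": 0},{"tx": 0,"ty": 0,"tz": -40,"turn": 0},{"tx": 0,"ty": 0,"tz": -32,"turn": 0},{"tx": 0,"ty": 0,"tz": -20,"turn": 0},{"tx": 0,"ty": 0,"tz": -8,"turn": 0},{"tx": 0,"ty": 0,"tz": 0,"turn": 0}]'

```text
clock: 20.3
ee_pos: [514.8, -344.7, 217.5]
orientation: [-0.001, 0.985, -0.173, -0.0]
contact_force: [0.6, 0.0, -4.4]
width: 60.3
finger_force: 30.0
```

>>> apply_moves --motion '[{"tx": -4,"ty": -12,"tz": 0,"turn": 0},{"tx": -9,"ty": -28,"tz": 0,"turn": 0},{"tx": -13,"ty": -41,"tz": 0,"turn": 0},{"tx": -13,"ty": -41,"tz": 0,"turn": 0},{"tx": -13,"ty": -41,"tz": 0,"turn": 0},{"tx": -13,"ty": -41,"tz": 0,"turn": 0},{"tx": -13,"ty": -41,"tz": 0,"turn": 0},{"tx": -13,"ty": -41,"tz": 0,"turn": 0},{"tx": -13,"ty": -41,"tz": 0,"turn": 0},{"tx": -13,"ty": -41,"tz": 0,"turn": 0},{"tx": -13,"ty": -41,"tz": 0,"turn": 0},{"tx": -13,"ty": -41,"tz": 0,"turn": 0},{"tx": -13,"ty": -41,"tz": 0,"turn": 0},{"tx": -13,"ty": -41,"tz": 0,"turn": 0},{"tx": -13,"ty": -41,"tz": 0,"turn": 0},{"tx": -13,"ty": -41,"tz": 0,"turn": 0},{"tx": -9,"ty": -28,"tz": 0,"turn": 0},{"tx": -5,"ty": -20,"tz": 0,"turn": 0},{"tx": 0,"ty": 0,"tz": 0,"turn": 0},{"tx": 0,"ty": 0,"tz": 0,"turn": 0}]'

```text
clock: 22.8
ee_pos: [543.5, 347.4, 217.9]
orientation: [0.001, 0.985, -0.173, -0.0]
contact_force: [-0.0, 0.5, -5.0]
width: 59.8
finger_force: 30.0
```

Run:
```python
from h import *
from fit import rect
p,R=tool(); s=read_state();print(p.round(1),R.round(3),s["q"].round(2),s["contact_force"],s["width"]); print(totool([543.6,347.6,167]))
for c in("side","scene"):
    P=camera_params(c); im,d=snapshot(c); save(c+"6",im)
    if c=="side": cv2.imwrite("pics/c6.png",cv2.resize(im[250:450,100:340,::-1],None,fx=2,fy=2))
    for r in cut_out(c,"mould")[:4]:
        X,u,v=pts(c,r["region"],d,P); print(c,r["confidence"],r["at"],np.percentile(X,[2,50,98],axis=0).round().tolist())
```

```text
[543.5 347.4 217.9] [[ 0.94  -0.341 -0.001]
 [-0.341 -0.94  -0.001]
 [-0.     0.001 -1.   ]] [ 0.48  0.3   1.07 -0.    1.77  2.4 ] [-0.01128052  0.52351505 -4.99075661] 59.76592965573106
[ 0.  -0.3 50.9]
side 0.8 [343.8, 152.7] [[634.0, -429.0, 9.0], [670.0, -380.0, 73.0], [713.0, -360.0, 95.0]]
side 0.71 [193.3, 329.3] [[495.0, 319.0, 166.0], [519.0, 358.0, 248.0], [581.0, 390.0, 255.0]]
side 0.69 [403.9, 157.6] [[481.0, -500.0, 5.0], [518.0, -454.0, 71.0], [572.0, -431.0, 95.0]]
side 0.53 [214.8, 371.5] [[436.0, 227.0, 3.0], [499.0, 369.0, 103.0], [640.0, 436.0, 111.0]]
scene 0.84 [102.8, 264.4] [[491.0, -513.0, -0.0], [554.0, -466.0, 68.0], [578.0, -434.0, 92.0]]
scene 0.58 [136.3, 316.3] [[648.0, -430.0, 8.0], [715.0, -395.0, 87.0], [731.0, -363.0, 92.0]]
```

View pics/c6.png

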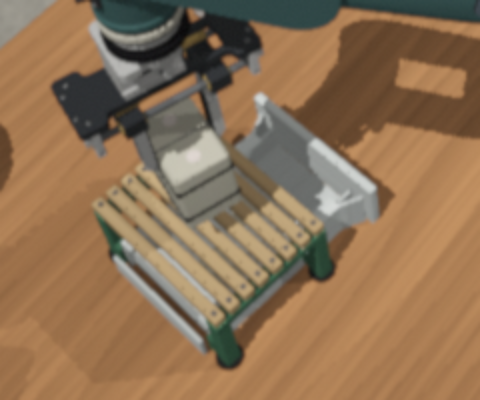

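The mould hangs upright over the deck's middle (crop pixel (200,175)), the tray still home. I'll lower it gently.

>>> apply_moves --motion '[{"tx": 0,"ty": 0,"tz": 8,"turn": 0},{"tx": 0,"ty": 0,"tz": 12,"turn": 0},{"tx": 0,"ty": 0,"tz": 12,"turn": 0},{"tx": 0,"ty": 0,"tz": 8,"turn": 0},{"tx": 0,"ty": 0,"tz": 5,"turn": 0},{"tx": 0,"ty": 0,"tz": 3,"turn": 0},{"tx": 0,"ty": 0,"tz": 2,"turn": 0},{"tx": 0,"ty": 0,"tz": 1,"turn": 0},{"tx": 0,"ty": 0,"tz": 0,"turn": 0}]'

```text
clock: 24.12
ee_pos: [543.6, 348.5, 167.3]
orientation: [-0.0, 0.985, -0.173, 0.0]
contact_force: [0.1, 0.4, -4.1]
width: 59.6
finger_force: 30.0
```

>>> apply_moves --motion '[{"tx": 0,"ty": 0,"tz": 1,"turn": 0},{"tx": 0,"ty": 0,"tz": 1,"turn": 0},{"tx": 0,"ty": 0,"tz": 0,"turn": 0}]'

```text
clock: 24.5
ee_pos: [543.4, 348.4, 165.0]
orientation: [0.0, 0.985, -0.173, -0.0]
contact_force: [-0.4, -0.4, -4.0]
width: 59.7
finger_force: 30.0
```

>>> apply_moves --motion '[{"tx": 0,"ty": 0,"tz": 1,"turn": 0},{"tx": 0,"ty": 0,"tz": 0,"turn": 0}]'

```text
clock: 24.75
ee_pos: [543.5, 348.4, 164.0]
orientation: [0.0, 0.985, -0.173, -0.0]
contact_force: [0.1, 1.1, -3.7]
width: 59.4
finger_force: 30.0
```

>>> apply_moves --motion '[{"tx": 0,"ty": 0,"tz": 1,"turn": 0},{"tx": 0,"ty": 0,"tz": 0,"turn": 0}]'

```text
clock: 25.0
ee_pos: [543.6, 348.5, 163.5]
orientation: [-0.0, 0.985, -0.173, 0.0]
contact_force: [-0.3, -0.1, -2.5]
width: 59.7
finger_force: 30.0
```

>>> apply_moves --motion '[{"tx": 0,"ty": 0,"tz": 1,"turn": 0},{"tx": 0,"ty": 0,"tz": 0,"turn": 0}]'

```text
clock: 25.25
ee_pos: [543.7, 348.4, 163.6]
orientation: [-0.0, 0.985, -0.173, 0.001]
contact_force: [-1.5, -2.5, 3.4]
width: 60.0
finger_force: 30.0
```

It has seated: z has stopped at 163.6 and the force has changed sign. Release and retreat.

>>> apply_moves --motion '[{"tx": 0,"ty": 0,"tz": -0.5,"turn": 0},{"tx": 0,"ty": 0,"tz": 0,"turn": 0},{"tx": 0,"ty": 0,"tz": 0,"turn": 0},{"tx": 0,"ty": 0,"tz": 0,"turn": 0},{"tx": 0,"ty": 0,"tz": 0,"turn": 0},{"tx": 0,"ty": 0,"tz": -10,"turn": 0},{"tx": 0,"ty": 0,"tz": -25,"turn": 0},{"tx": 0,"ty": 0,"tz": -40,"turn": 0},{"tx": 0,"ty": 0,"tz": -40,"turn": 0},{"tx": -30,"ty": 20,"tz": -20,"turn": 0},{"tx": -30,"ty": 50,"tz": 0,"turn": 0},{"tx": -20,"ty": 50,"tz": 0,"turn": 0},{"tx": 0,"ty": 50,"tz": 0,"turn": 0},{"tx": 0,"ty": 0,"tz": 0,"turn": 0}]' --fingers -1

```text
clock: 27.0
ee_pos: [409.7, 214.1, 299.8]
orientation: [-0.001, 0.985, -0.174, 0.002]
contact_force: [0.6, -0.8, 0.3]
width: 94.4
finger_force: 0.0
```

Run:
```python
from h import *
from fit import rect
for c in("side","scene"):
    P=camera_params(c); im,d=snapshot(c); save(c+"7",im)
    X,u,v=pts(c,np.ones((480,640),bool),d,P)
    print(c,"mould",rect(sel(X,470,620,270,420,188,202)),"panel",rect(sel(X,400,650,150,240,60,75)),"deck",rect(sel(X,400,700,180,460,99,113)))
a=cv2.imread("pics/scene7.png");b=cv2.imread("pics/side7.png")
cv2.imwrite("pics/c7.png",np.hstack([cv2.resize(a,(400,300)),cv2.resize(b,(400,300))]))
```

```text
side mould (array([542.4, 350.9]), array([60.9, 88.7]), 70.4) panel (array([525.8, 217.7]), array([ 48.5, 190. ]), 83.5) deck (array([542.3, 349.6]), array([150.7, 204.3]), 82.8)
scene mould (array([547.1, 348.6]), array([60.7, 86.3]), 70.7) panel (array([527., 198.]), array([ 12.7, 191.7]), 82.7) deck (array([545.1, 347.9]), array([151.1, 203.3]), 83.1)
```

View pics/c7.png

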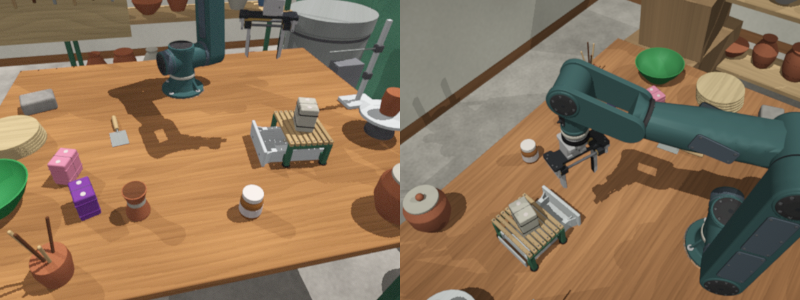

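The mould stands on the middle of the deck ((305,115) left, (522,215) right), the tray is home, the other things have not moved and the gripper is clear. Handing in.

```bash
python3 -c "
from cell import *
print(job_done())"
```

```text
the job is handed in; nothing more can be done
None
```

I turned the tray end for end and pushed it fully home. The plaster mould stands upright within about 2–3 mm of the deck's middle, the bystanders look unmoved, and I handed the job in at about 27 s; no verdict came back.

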